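# Press the hidden sprung hook and drop the key cabinet's door

## Robot

A 6-joint arm with a two-finger parallel gripper is mounted at the origin on a cart in front of the work surface, level with it; the furniture and walls round the work are solid. World frame = base frame: x ahead of the robot, y to its left, z up, the work surface at z = 0. Lengths are in m, angles in rad, forces in N, time in s.
With the tool pointing down it reaches from about 0.375 to 0.975 m from the base axis. Payload 3.8 kg.
Tool frame: the origin (TCP) lies at the very end of the fingers, on their centre line; the grasp point (between the pads) lies bot.grasp_offset behind it (bot.grasp_offset is the distance from the TCP to the grasp point, in m); y points along the fingers, x is the direction in which the jaws open and shut, and the axes are right-handed (so a half turn about y gives the same grasp; the last joint's range is limited). The gripper opens to 85 mm and grips with 20 to 120 N. Pads are 22 mm wide; open, the fingers measure 114 mm over their backs; the gripper's body (76 mm by 85 mm) begins 54 mm behind the grasp point. The pads swing forward as they close: fully open they stand 13 mm farther back than shut.
Start: joints at [-1.257, 0.264, 1.604, -0, 1.274, -0.037], TCP at [0.232, -0.634, 0.231] pointing down, gripper open.
Joint ranges: [-2.63, 2.63], [-0.94, 2.18], [0.31, 2.57], [-1.31, 4.45], [0, 2.66], [-2.55, 2.55]. Speed limits (rad/s): [2.57, 2.57, 3.14, 3.14, 3.14, 3.14].

## Interface

Orientations are given as a rotation vector (axis times angle).
In Python, from workcell import sensors, read_camera, job, bot gives the robot as it stands.
- The arm moves only by the tool arm_command, never from a script. Its argument "deltas" is a list of rows, each a list of 4 numbers: the shift along the tool's x, y, z in m, then the turn about the tool's y in rad. A call has 1 to 20 rows; each row shifts and turns the commanded pose from where the row before left it, along the tool's axes as they then stand; what a row does not reach is not made up. A row lasts 1/8 s, in which the tool goes at most 62.5 mm and 10.7 degrees, less where a joint would pass 70% of its speed; a pose out of reach is approached as far as the arm can. A call is refused whole if a number of a shift passes 0.0625 or a number of a turn 0.188, either way. A call with a gripper value outside its range is refused whole. "fingers" is the finger opening in m, from 0 to 0.0854, set as the call begins (left out, the last holds). The fingers move at their own pace and stop on an object; "newtons" is the grip in N (left out, the last holds). Time passes only in rows, so rows that do not move let the fingers close. It gives the time, the measured TCP pose, the force and the opening at its end, in the units of the state.
- sensors.read_state(): the state, without advancing time (a new reading comes with each control period).
- read_camera(name): name is "scene" or "top" or "wrist"; returns a dict with "color" (480x640x3 uint8, red, green, blue), "vfov" (degrees; the focal length in pixels is half the picture's height over the tangent of half this angle, whatever the lens; pixels are square), "cx", "cy" (the principal point, pixels), "dist_coeffs" ([k1, k2, p1, p2, k3] as OpenCV has them; the pictures are not rectified), "R" (3x3) and "t" (3): a world point X has camera coordinates R X + t; the wrist camera has in their place "T_tool_cam" (4x4, takes a point from camera to tool coordinates, whose origin is the TCP and whose axes are the tool frame's). Camera axes: x right, y down, z forward; pixel columns grow to the right and rows downward; lengths in m; the calibration is good to about 2 mm. A picture is of the moment at which its call begins: read the wrist's pose just before it. There is no depth.
- job.finish_job(): hands the job in, once; it reports no verdict.
The state is a dict: "time": time; "q": joint angles; "joint_vel": joint speeds; "joint_torque": joint torques, N m; "tool_pos": TCP position; "tcp_rot": TCP orientation; "wrist_force": force on the tool from outside, world axes, zero at the start; "torque": the same for the moment, N m; "width": opening from 0.0 (shut) to 1.0 (fully open).
Only numpy, scipy, OpenCV 4.12 (cv2) and the standard library are available. Lean on these libraries where they do the work, as an engineer would, in place of code of your own. Each camera call takes 0.05 s, during which the arm holds its last target.

## Task

Open the little drop-front key cabinet on the counter. Its door is held shut by a sprung hook that sits somewhere along the gap between door and roof: feel for the hook inside the gap, push it down, draw the door towards you while it is down, and lay the door fully open and flat. Leave the things on the cabinet and beside it where they are.

Things in the scene. Friction and masses are not known exactly. Their poses are not given: they have to be found in the camera images.
- cabinet: Grey steel cabinet fixed on the counter, 236 mm wide (y), 150 deep (x), 257 high. Origin on the table under the middle of its front edge; x points into the cabinet (away from the robot), y to its left seen from the robot, z up. In this frame the shut door's inner face is x = 0, its outer face x = -12 mm, its top edge z = 198 mm. Other entries speak of this frame as the cabinet frame.
- gap (a point): Middle of the gap over the shut door, cabinet x 0, z 224 mm. It is 53 mm high, from the door's top edge (z 198) to the roof's underside (z 251, roof's front edge at x = 6 mm), and open to both sides (in front of x = 40 the side walls end at z 165). The roof bars the hook from straight above: fingers go in from the front, leaning 22 to 45 deg from vertical, tips down and into it.
- rail (a point): Lower edge of the sheet rail that hangs from the roof across the whole inside: cabinet x 44 to 49 mm, z 197 to 251 mm; this point at its middle, y 0. Fingers stay in front of it (x below 44 mm). The hook's barb catches 2 mm behind it.
- hook_range (a point): NOT the hook itself: cabinet x 20, y 0, z 195 mm, middle of the range where it may be. The hook, carried by the door, is a level steel arm 26 mm wide (y), x 2 to 58 mm, top at z 195 mm, 8 mm thick, with a 10 mm high barb at its inner end. Its middle is anywhere from y -45 to +45 mm: find it by touch. It is stiff sideways; beside it the space is empty down to z 150 mm.
- hook (a joint): How far the sprung hook is pushed down, m: 0 up (catching), 0.018 hard on its stop. The spring takes about 4 N to start, 8.5 N at the stop. From 0.010 on the barb is clear under the rail and the door can be drawn; when the door has come about 10 mm the rail itself keeps the hook down until it is past. It springs up when let go.
- door (a joint): Angle of the drop-front door, rad: 0 shut and upright, 1.57 lying flat towards the robot. Its hinge runs along the cabinet's y axis at x = -6 mm, z = 90 mm in the cabinet's frame. The hinge is stiff (0.35 N m, about 3 N at the top edge) and stays where it is left.
- door_edge (a point): Middle of the door's top edge, 108 mm from the hinge, half-way through its 12 mm thickness. The aluminium door is 222 mm wide. Its inner face carries a rail 6 mm thick across it, 39 to 51 mm from the hinge, and on it the hook's black shoe (34 mm wide, standing 15 mm off the inner face). The hook moves along with the door.
- padlock_mid (a point): Brass padlock, 71 x 46 x 20 mm, lying loose on the cabinet's roof near the back; point at its centre. To be left alone.
- pin_tin_mid (a point): Flat tin, 66 x 94 x 30 mm, lying loose on the cabinet's roof near the back; point at its centre. To be left alone.
- cup_clips_mid (a point): Green cup, 72 mm across, 60 mm high, standing on the counter to the side of the cabinet; point at its centre. To be left alone.
- tape_measure_mid (a point): Tape measure, 64 x 78 x 35 mm, on the counter to the side of the cabinet; point at its centre. To be left alone.

How it is judged:
By the outcome, as a careful person would: the job done as asked, in the order asked, and still so for the second after the job is handed in, with the robot touching nothing.
It also fails if it takes over 48 s, if anything falls off the work surface, if the arm or the gripper's body presses on something with over 40 N, if the wrist force passes 120 N, or if a joint passes its speed limit or range.

## Working session

There is one attempt and no reset: what is moved stays moved. The work goes in short steps, Python scripts to look and compute and a tool call to move; the robot and the scene stay as the last step left them, time stands still between calls to the robot, and variables do not carry over. Pictures are saved under pics/ and viewed, and the job is handed in when it is done.

Besides the shell and the picture viewer there is one more tool, called after "Request:" by a JSON object that holds its "fn" and its "kwargs", one argument or row to a line. arm_command: Moves the arm, as the interface text tells. Its arguments: {"type":"object","properties":{"deltas":{"type":"array"},"fingers":{"type":"number"},"newtons":{"type":"number"}},"required":["deltas"]}

```bash
mkdir -p pics; ls; python3 - <<'E'
from workcell import sensors, read_camera, job, bot
import cv2
print(sensors.read_state(), bot.grasp_offset)
for n in("scene","top"):
    c=read_camera(n); cv2.imwrite(f"pics/{n}0.png",c["color"][:,:,::-1]); print({k:v for k,v in c.items() if k!="color"})
E
```

```text
pics
{'time': 0.0, 'q': array([-1.25688951e+00,  2.64768370e-01,  1.60539276e+00, -5.42735885e-06,
        1.27369577e+00, -3.69060603e-02]), 'joint_vel': array([ 2.91331555e-04, -9.30717112e-04, -1.28976473e-03,  1.73776534e-03,
       -1.21202664e-05,  5.22424324e-05]), 'joint_torque': array([ 9.04940157e-05, -5.15111232e+01, -3.67317080e+01,  2.26360144e-04,
        1.28757881e-02,  4.57308090e-06]), 'tool_pos': array([ 0.2317356 , -0.63318703,  0.22994164]), 'tcp_rot': array([-1.35359119,  0.94831365, -0.94532226]), 'wrist_force': array([-1.10700857,  0.45834271, -0.03985012]), 'torque': array([ 0.04596032,  0.00695134, -0.0162571 ]), 'width': 1.0055634889209453} 0.0187
{'vfov': 50.15336149241547, 'cx': 319.52622197062334, 'cy': 245.15532249093212, 'dist_coeffs': array([0.04320204, 0.        , 0.        , 0.        , 0.        ]), 'R': array([[-0.50013041, -0.86592196, -0.00698091],
       [-0.55227343,  0.32516501, -0.76763388],
       [ 0.66698098, -0.38006168, -0.6408506 ]]), 't': array([0.31664653, 0.45235074, 0.86147226])}
{'vfov': 56.24599100600465, 'cx': 320.961596532017, 'cy': 230.36378665651333, 'dist_coeffs': array([-0.02022486,  0.        ,  0.        ,  0.        ,  0.        ]), 'R': array([[ 0.1873167 , -0.98229523, -0.00292073],
       [-0.96003305, -0.18244035, -0.21225468],
       [ 0.20796391,  0.04256284, -0.97721002]]), 't': array([-0.06997073,  0.60012427,  1.09802665])}
```

View pics/scene0.png

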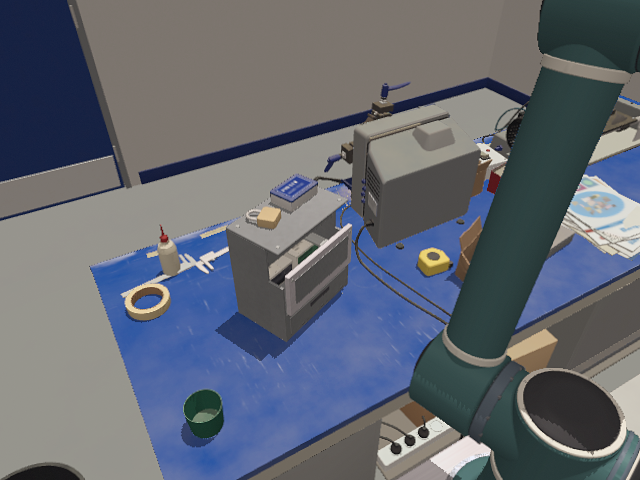

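View pics/top0.png

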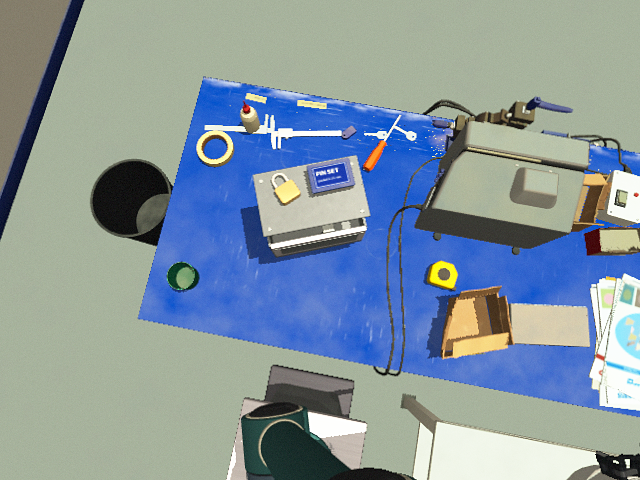

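The scene view shows the cabinet around (290,260) with its door facing the robot. In the top view the roof's corners lie near (253,173), (357,156), (370,213) and (265,236). I'll zoom in for exact corners.

```bash
python3 - <<'E'
import cv2
a=cv2.imread("pics/top0.png")[140:270,235:390]; cv2.imwrite("pics/top0z.png",cv2.resize(a,None,fx=5,fy=4.6,interpolation=cv2.INTER_CUBIC))
a=cv2.imread("pics/scene0.png")[165:345,215:365]; cv2.imwrite("pics/scene0z.png",cv2.resize(a,None,fx=3.3,fy=3.3,interpolation=cv2.INTER_CUBIC))
E
```

```text
(no output)
```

View pics/top0z.png

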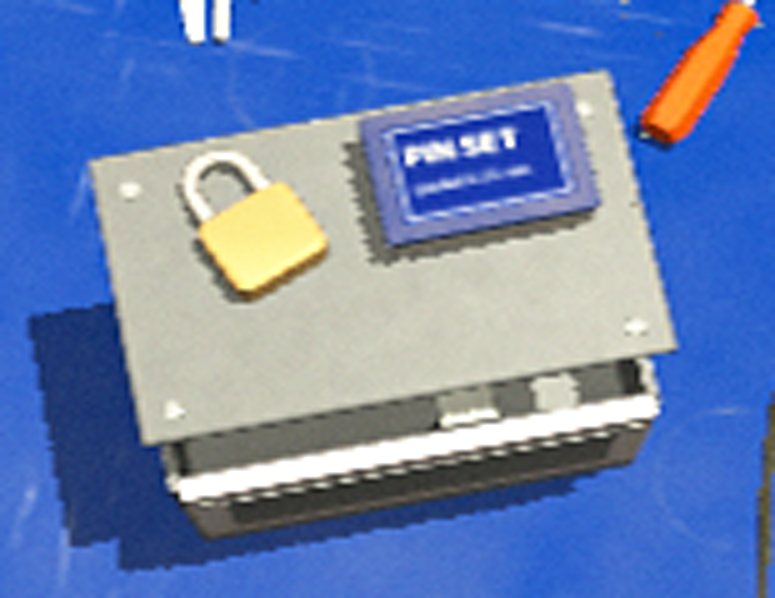

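View pics/scene0z.png

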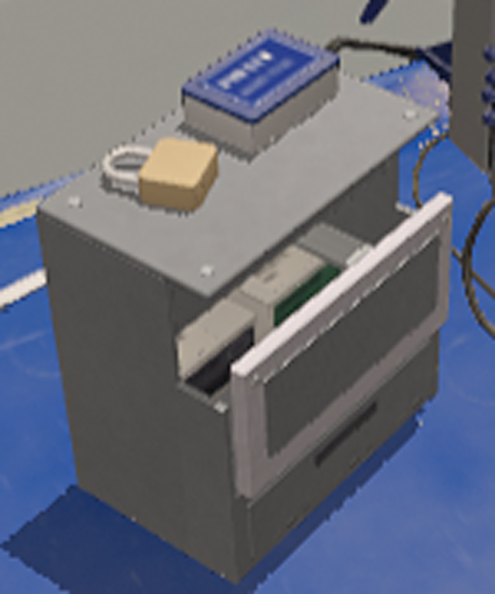

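```bash
cat >h.py <<'E'
import numpy as np,cv2
from scipy.spatial.transform import Rotation as Rn
from workcell import sensors, read_camera, job, bot
def K(c):
    f=240/np.tan(np.radians(c["vfov"]/2)); return np.array([[f,0,c["cx"]],[0,f,c["cy"]],[0,0,1.]])
def cast(c,uv,z):
    p=cv2.undistortPoints(np.array([uv],float).reshape(-1,1,2),K(c),c["dist_coeffs"]).reshape(-1,2)
    d=np.c_[p,np.ones(len(p))]@c["R"]; o=-c["R"].T@c["t"]
    return o+d*((np.asarray(z)-o[2])/d[:,2])[:,None]
def proj(c,X):
    return cv2.projectPoints(np.asarray(X,float).reshape(-1,1,3),cv2.Rodrigues(c["R"])[0],c["t"],K(c),c["dist_coeffs"])[0].reshape(-1,2)
E
python3 - <<'E'
from h import *
t=read_camera("top"); s=read_camera("scene")
q=np.array([(90,160),(605,72),(677,348),(143,442)])/[5,4.6]+[235,140]
P=cast(t,q,np.full(4,.257)); print(P.round(4))
for i in range(4): print(np.linalg.norm(P[i]-P[(i+1)%4]).round(4))
ds=np.array([(178,492),(657,400)])/[5,4.6]+[235,140]
D=cast(t,ds,[.198]*2);print("door top front/outer",D.round(4))
ss=np.array([(38,208),(208,298),(440,118)])/3.3+[215,165]
print("scene roof BL FL FR?",cast(s,ss,[.257]*3).round(4))
dd=np.array([(235,370),(447,200)])/3.3+[215,165]
print("scene door top outer",cast(s,dd,[.198]*2).round(4))
f=np.array([(238,583)])/3.3+[215,165]
print("scene foot FL",cast(s,f,[0]).round(4))
print("cup,tape",cast(t,[(183,276),(443,275)],[.03,.03]).round(3), cast(s,[(204,414),(433,262)],[.03,.03]).round(3))
E
```

```text
[[ 0.6571  0.2063  0.257 ]
 [ 0.7438 -0.0097  0.257 ]
 [ 0.6136 -0.0639  0.257 ]
 [ 0.5263  0.1536  0.257 ]]
0.2328
0.141
0.2344
0.141
door top front/outer [[ 0.515   0.1426  0.198 ]
 [ 0.6014 -0.0629  0.198 ]]
scene roof BL FL FR? [[ 0.6481  0.2088  0.257 ]
 [ 0.5185  0.156   0.257 ]
 [ 0.6036 -0.0577  0.257 ]]
scene door top outer [[ 0.5134  0.1442  0.198 ]
 [ 0.5898 -0.0566  0.198 ]]
scene foot FL [[0.517  0.1508 0.    ]]
cup,tape [[ 0.422  0.377  0.03 ]
 [ 0.552 -0.291  0.03 ]] [[ 0.419  0.376  0.03 ]
 [ 0.537 -0.277  0.03 ]]
```

```bash
python3 - <<'E'
from h import *
s=sensors.read_state(); print(Rn.from_rotvec(s["tcp_rot"]).as_matrix().round(3)); print([a for a in dir(bot) if a[0]!='_'])
E
```

```text
[[ 0.344 -0.     0.939]
 [-0.939  0.001  0.344]
 [-0.001 -1.     0.   ]]
['MotionError', 'grasp_offset']
```

Request:
{"fn": "arm_command", "kwargs": {
  "deltas": [
    [-0.028, -0.02, 0.046, 0],
    [-0.028, -0.02, 0.046, 0],
    [-0.028, -0.02, 0.046, 0],
    [-0.028, -0.02, 0.046, 0],
    [-0.028, -0.02, 0.046, 0],
    [-0.028, -0.02, 0.046, 0],
    [-0.028, -0.02, 0.046, 0],
    [-0.028, -0.02, 0.046, 0],
    [0, 0, 0, 0.1]
  ],
  "fingers": 0
}}

```text
time: 1.32
tool_pos: [0.5033, -0.2942, 0.3936]
tcp_rot: [-1.317, 1.017, -1.023]
wrist_force: [0.1, 0.9, 0.2]
width: 0.004
```

```bash
cat > st.py <<'E'
from h import *
s=sensors.read_state(); M=Rn.from_rotvec(s["tcp_rot"]).as_matrix(); print(s["time"],s["tool_pos"].round(4),"F",s["wrist_force"].round(1),"w",round(s["width"],3),"q",s["q"].round(3)); print(M.round(3))
O=np.array([.564,.045,0]);a=np.radians(21.9);C=np.array([[np.cos(a),np.sin(a),0],[-np.sin(a),np.cos(a),0],[0,0,1]])
print("cab",((C@(s["tool_pos"]-O))*1000).round(1),"axes in cab\n",(C@M).round(3))
E
python3 st.py
```

```text
1.325 [ 0.5033 -0.2942  0.3936] F [0.1 0.9 0.2] w 0.004 q [-5.720e-01  3.000e-02  1.578e+00  1.000e-03  1.530e+00  7.450e-01]
[[ 0.251  0.004  0.968]
 [-0.968 -0.001  0.251]
 [ 0.002 -1.     0.004]]
cab [-182.8 -292.1  393.6] axes in cab
 [[-0.128  0.003  0.992]
 [-0.992 -0.002 -0.128]
 [ 0.002 -1.     0.004]]
```

Request:
{"fn": "arm_command", "kwargs": {
  "deltas": [
    [0, 0, 0, -0.129],
    [-0.0575, -0.01, 0.012, 0],
    [-0.0575, -0.01, 0.012, 0],
    [-0.0575, -0.01, 0.012, 0],
    [-0.0575, -0.01, 0.012, 0],
    [-0.0575, -0.01, 0.012, 0],
    [-0.0575, -0.01, 0.012, 0],
    [-0.0575, -0.01, 0.012, 0],
    [-0.0575, -0.01, 0.012, 0]
  ]
}}

```text
time: 2.45
tool_pos: [0.4184, 0.1674, 0.4717]
tcp_rot: [-1.365, 0.925, -0.925]
wrist_force: [1.5, 0.2, 0.1]
width: 0.005
```

```bash
python3 st.py
```

```text
2.45 [0.4184 0.1674 0.4717] F [1.5 0.2 0.1] w 0.005 q [ 0.326 -0.221  1.669 -0.     1.693  1.517]
[[ 0.371  0.001  0.929]
 [-0.929  0.     0.371]
 [ 0.    -1.     0.001]]
cab [-89.4 167.9 471.7] axes in cab
 [[-0.003  0.001  1.   ]
 [-1.    -0.    -0.003]
 [ 0.    -1.     0.001]]
```

Request:
{"fn": "arm_command", "kwargs": {
  "deltas": [
    [0, -0.06, 0, 0],
    [0, -0.06, 0, 0],
    [0, -0.06, 0, 0],
    [0, -0.06, 0, 0]
  ]
}}

```text
time: 2.95
tool_pos: [0.4186, 0.1657, 0.7133]
tcp_rot: [-1.365, 0.924, -0.925]
wrist_force: [0.5, 0.6, -0.3]
width: 0.005
```

```bash
python3 st.py
```

```text
2.95 [0.4186 0.1657 0.7133] F [ 0.5  0.6 -0.3] w 0.005 q [ 0.322 -0.063  1.076 -0.     2.127  1.512]
[[ 0.371  0.001  0.929]
 [-0.929  0.     0.371]
 [ 0.    -1.     0.001]]
cab [-89.9 166.3 713.3] axes in cab
 [[-0.002  0.001  1.   ]
 [-1.    -0.    -0.002]
 [ 0.    -1.     0.001]]
```

Request:
{"fn": "arm_command", "kwargs": {
  "deltas": [
    [0, -0.06, 0, 0],
    [0, -0.06, 0, 0],
    [0, -0.06, 0, 0]
  ]
}}

```text
time: 3.32
tool_pos: [0.4118, 0.1629, 0.8743]
tcp_rot: [-1.358, 0.92, -0.928]
wrist_force: [0.8, 0.9, 2.4]
width: 0.001
```

```bash
python3 st.py
```

```text
3.325 [0.4118 0.1629 0.8743] F [0.8 0.9 2.4] w 0.001 q [3.200e-01 2.590e-01 3.130e-01 1.000e-03 2.560e+00 1.512e+00]
[[ 0.371  0.009  0.929]
 [-0.929  0.003  0.371]
 [ 0.    -1.     0.009]]
cab [-97.3 166.1 874.3] axes in cab
 [[-0.002  0.009  1.   ]
 [-1.    -0.    -0.002]
 [ 0.    -1.     0.009]]
```

Request:
{"fn": "arm_command", "kwargs": {
  "deltas": [
    [0, -0.06, 0, 0],
    [0, -0.06, 0, 0]
  ]
}}

```text
time: 3.58
tool_pos: [0.3437, 0.1357, 0.8993]
tcp_rot: [-1.388, 0.947, -0.909]
wrist_force: [-1.1, -0.9, 0.9]
width: 0.0
```

```bash
python3 st.py
```

```text
3.575 [0.3437 0.1357 0.8993] F [-1.1 -0.9  0.9] w 0.0 q [0.304 0.2   0.311 0.01  2.663 1.504]
[[ 0.37  -0.032  0.928]
 [-0.929 -0.005  0.37 ]
 [-0.007 -0.999 -0.031]]
cab [-170.6  166.3  899.3] axes in cab
 [[-0.003 -0.031  1.   ]
 [-1.     0.007 -0.003]
 [-0.007 -0.999 -0.031]]
```

```bash
python3 - <<'E'
from h import *
s=read_camera("scene");t=read_camera("top"); cv2.imwrite("pics/scene1.png",s["color"][:,:,::-1])
print(cast(s,[(143,183),(300,145),(488,80)],[0]*3).round(3))
print(cast(t,[(75,20),(20,160)],[0]*2).round(3))
E
python3 st.py
```

```text
[[ 1.327  0.252  0.   ]
 [ 1.291 -0.299  0.   ]
 [ 1.374 -1.279  0.   ]]
[[1.127 0.917 0.   ]
 [0.658 0.932 0.   ]]
3.675 [0.3408 0.1348 0.9011] F [-0.1  0.6  0.1] w 0.0 q [0.304 0.195 0.311 0.01  2.663 1.504]
[[ 0.37  -0.027  0.928]
 [-0.929 -0.004  0.37 ]
 [-0.007 -1.    -0.027]]
cab [-173.7  166.5  901.1] axes in cab
 [[-0.003 -0.027  1.   ]
 [-1.     0.007 -0.003]
 [-0.007 -1.    -0.027]]
```

View pics/scene1.png

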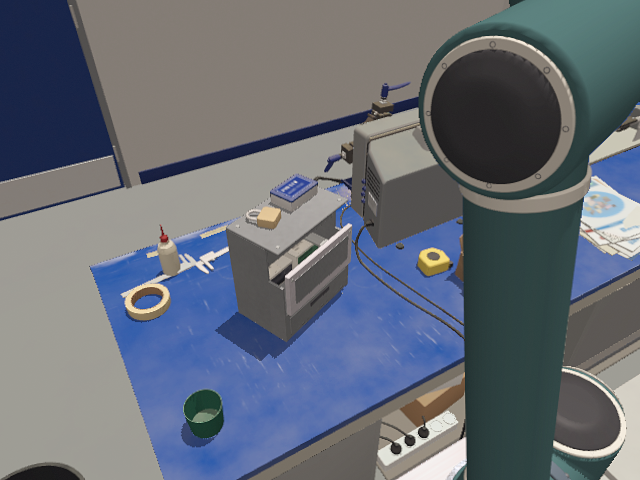

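The view shows the arm upright and clear; the back wall is at x≈1.3. The turn is only about the finger axis, so I'll try to get the lean by stretching past the outer reach.

Request:
{"fn": "arm_command", "kwargs": {
  "deltas": [
    [0, 0.03, 0.05, 0],
    [0, 0.03, 0.05, 0],
    [0, 0.03, 0.05, 0],
    [0, 0.03, 0.05, 0],
    [0, 0.03, 0.05, 0],
    [0, 0.03, 0.05, 0],
    [0, 0.02, 0.055, 0],
    [0, 0.02, 0.055, 0],
    [0, 0.02, 0.055, 0]
  ]
}}

```text
time: 4.8
tool_pos: [0.7394, 0.2957, 0.6103]
tcp_rot: [-1.364, 0.931, -0.919]
wrist_force: [-0.1, 0.3, 0.0]
width: 0.003
```

```bash
python3 st.py
```

```text
4.8 [0.7394 0.2957 0.6103] F [-0.1  0.3  0. ] w 0.003 q [0.346 0.68  0.313 0.008 2.152 1.542]
[[ 0.371 -0.006  0.929]
 [-0.929  0.005  0.371]
 [-0.007 -1.    -0.003]]
cab [256.3 167.2 610.3] axes in cab
 [[-0.003 -0.003  1.   ]
 [-1.     0.007 -0.003]
 [-0.007 -1.    -0.003]]
```

Request:
{"fn": "arm_command", "kwargs": {
  "deltas": [
    [0, 0, 0.06, 0],
    [0, 0, 0.06, 0],
    [0, 0, 0.06, 0]
  ]
}}

```text
time: 5.18
tool_pos: [0.8207, 0.3284, 0.5428]
tcp_rot: [-1.287, 0.879, -0.949]
wrist_force: [0.9, 0.1, 0.1]
width: 0.001
```

```bash
python3 st.py
```

```text
5.175 [0.8207 0.3284 0.5428] F [0.9 0.1 0.1] w 0.001 q [0.348 0.764 0.312 0.011 1.978 1.545]
[[ 0.371  0.079  0.925]
 [-0.929  0.039  0.369]
 [-0.007 -0.996  0.087]]
cab [343.8 167.2 542.8] axes in cab
 [[-0.002  0.088  0.996]
 [-1.     0.007 -0.003]
 [-0.007 -0.996  0.087]]
```

Request:
{"fn": "arm_command", "kwargs": {
  "deltas": [
    [0, -0.03, 0.053, 0],
    [0, -0.03, 0.053, 0],
    [0, -0.03, 0.053, 0],
    [0, -0.03, 0.053, 0],
    [0, -0.03, 0.053, 0],
    [0, -0.03, 0.053, 0]
  ]
}}

```text
time: 5.92
tool_pos: [0.8687, 0.3461, 0.6013]
tcp_rot: [-1.076, 0.738, -1.023]
wrist_force: [0.3, 0.8, -0.4]
width: 0.003
```

```bash
python3 st.py
```

```text
5.925 [0.8687 0.3461 0.6013] F [ 0.3  0.8 -0.4] w 0.003 q [0.346 0.716 0.311 0.019 1.782 1.545]
[[ 0.371  0.301  0.879]
 [-0.929  0.128  0.348]
 [-0.008 -0.945  0.327]]
cab [395.1 165.7 601.3] axes in cab
 [[-0.002  0.327  0.945]
 [-1.     0.007 -0.005]
 [-0.008 -0.945  0.327]]
```

Request:
{"fn": "arm_command", "kwargs": {
  "deltas": [
    [0, -0.03, 0.053, 0],
    [0, -0.03, 0.053, 0],
    [0, -0.03, 0.053, 0],
    [0, -0.03, 0.053, 0]
  ]
}}

```text
time: 6.42
tool_pos: [0.8804, 0.3499, 0.6694]
tcp_rot: [-0.935, 0.643, -1.064]
wrist_force: [-0.1, 0.2, -0.3]
width: -0.003
```

```bash
python3 st.py
```

```text
6.425 [0.8804 0.3499 0.6694] F [-0.1  0.2 -0.3] w -0.003 q [0.343 0.659 0.312 0.025 1.676 1.545]
[[ 0.371  0.439  0.818]
 [-0.929  0.183  0.323]
 [-0.008 -0.88   0.476]]
cab [407.2 164.9 669.4] axes in cab
 [[-0.002  0.476  0.88 ]
 [-1.     0.006 -0.006]
 [-0.008 -0.88   0.476]]
```

```bash
cat > kin.py <<'E'
from h import *
from scipy.optimize import least_squares
D=[(.264768,1.605393,1.273696,.231736,-.633187,.229942),(.03,1.578,1.53,.5033,-.2942,.3936),(-.221,1.669,1.693,.4184,.1674,.4717),(-.063,1.076,2.127,.4186,.1657,.7133),(.195,.311,2.663,.3408,.1348,.9011),(.68,.313,2.152,.7394,.2957,.6103),(.764,.312,1.978,.8207,.3284,.5428),(.716,.311,1.782,.8687,.3461,.6013),(.659,.312,1.676,.8804,.3499,.6694)]
D=np.array(D)
def fk(p,q2,q3,q5):
    r0,z0,a,b,e,L,off=p
    s=q2+q3;u=s+q5
    return r0+a*np.sin(q2)+b*np.sin(s)+e*np.cos(s)+L*np.sin(u), z0+a*np.cos(q2)+b*np.cos(s)-e*np.sin(s)+L*np.cos(u)
def f(p):
    r,z=fk(p,*D[:,:3].T); rr=np.sqrt(D[:,3]**2+D[:,4]**2-p[6]**2)
    return np.r_[r-rr,z-D[:,5],.01*p]
S=least_squares(f,[0,.2,.4,.4,0,.3,.02]); 
if __name__=="__main__":
    print(S.x.round(3),abs(f(S.x)[:-7]).max())
    for th in (30,35,40,45):
      for cx,z in ((-20,.195),(-60,.15),(-66,.097),(-85,.097),(-100,.097)):
        w=np.array([.564,.035])+cx/1000*np.array([.928,.373]); R=np.hypot(*w)
        T=np.pi-np.radians(th)  # cos of azimuth mismatch ignored
        g=least_squares(lambda q:np.array(fk(S.x,q[0],q[1],T-q[0]-q[1]))-[R,z],[-.3,2.0])
        print(th,cx,z,R.round(3),g.x.round(2),(T-g.x.sum()).round(2),g.cost<1e-6)
E
python3 kin.py
```

```text
[0.001 0.253 0.511 0.566 0.002 0.348 0.   ] 0.00035029943599806934
30 -20 0.195 0.546 [-0.27  2.29] 0.59 True
30 -60 0.15 0.508 [-0.3   2.41] 0.51 True
30 -66 0.097 0.503 [-0.22  2.47] 0.38 True
30 -85 0.097 0.485 [-0.27  2.5 ] 0.39 True
30 -100 0.097 0.471 [-0.31  2.52] 0.4 True
35 -20 0.195 0.546 [-0.31  2.36] 0.49 True
35 -60 0.15 0.508 [-0.34  2.47] 0.4 True
35 -66 0.097 0.503 [-0.26  2.53] 0.26 True
35 -85 0.097 0.485 [-0.3   2.56] 0.28 True
35 -100 0.097 0.471 [-0.34  2.58] 0.29 True
40 -20 0.195 0.546 [-0.35  2.42] 0.37 True
40 -60 0.15 0.508 [-0.38  2.53] 0.29 True
40 -66 0.097 0.503 [-0.28  2.58] 0.14 True
40 -85 0.097 0.485 [-0.33  2.62] 0.15 True
40 -100 0.097 0.471 [-0.37  2.64] 0.17 True
45 -20 0.195 0.546 [-0.38  2.48] 0.26 True
45 -60 0.15 0.508 [-0.4   2.59] 0.17 True
45 -66 0.097 0.503 [-0.28  2.64] 0.0 True
45 -85 0.097 0.485 [-0.34  2.67] 0.02 True
45 -100 0.097 0.471 [-0.38  2.7 ] 0.04 True
```

Request:
{"fn": "arm_command", "kwargs": {
  "deltas": [
    [0, -0.03, 0.053, 0],
    [0, -0.03, 0.053, 0]
  ]
}}

```text
time: 6.68
tool_pos: [0.8791, 0.3488, 0.7111]
tcp_rot: [-0.864, 0.595, -1.082]
wrist_force: [0.3, 0.3, -0.7]
width: -0.002
```

```bash
python3 st.py
```

```text
6.675 [0.8791 0.3488 0.7111] F [ 0.3  0.3 -0.7] w -0.002 q [0.341 0.624 0.312 0.029 1.629 1.544]
[[ 0.371  0.504  0.78 ]
 [-0.929  0.209  0.306]
 [-0.009 -0.838  0.546]]
cab [405.6 164.3 711.1] axes in cab
 [[-0.002  0.546  0.838]
 [-1.     0.006 -0.007]
 [-0.009 -0.838  0.546]]
```

Request:
{"fn": "arm_command", "kwargs": {
  "deltas": [
    [0.01, 0.003, -0.0565, 0],
    [0.01, 0.003, -0.0565, 0],
    [0.01, 0.003, -0.0565, 0],
    [0.01, 0.003, -0.0565, 0],
    [0.01, 0.003, -0.0565, 0],
    [0.01, 0.003, -0.0565, 0],
    [0.01, 0.003, -0.0565, 0],
    [0.01, 0.003, -0.0565, 0],
    [0.01, 0.003, -0.0565, 0],
    [0.01, 0.003, -0.0565, 0],
    [0.01, 0.003, -0.0565, 0]
  ]
}}

```text
time: 8.05
tool_pos: [0.4677, 0.0728, 0.3593]
tcp_rot: [-0.866, 0.594, -1.082]
wrist_force: [0.5, -1.1, -0.1]
width: 0.0
```

```bash
python3 st.py; python3 - <<'E'
from h import *
c=read_camera("wrist"); cv2.imwrite("pics/wrist1.png",c["color"][:,:,::-1]); print({k:v for k,v in c.items() if k!="color"})
E
```

```text
8.05 [0.4677 0.0728 0.3593] F [ 0.5 -1.1 -0.1] w 0.0 q [-0.084 -0.564  2.192  0.299  1.009  1.013]
[[ 0.372  0.504  0.779]
 [-0.928  0.208  0.308]
 [-0.007 -0.838  0.546]]
cab [-78.9  61.7 359.3] axes in cab
 [[-0.001  0.546  0.838]
 [-1.     0.005 -0.005]
 [-0.007 -0.838  0.546]]
{'vfov': 63.654180892236866, 'cx': 326.1896123173175, 'cy': 239.0122610554685, 'dist_coeffs': array([-0.02166406,  0.        ,  0.        ,  0.        ,  0.        ]), 'T_tool_cam': array([[ 9.99999845e-01,  1.48447059e-04,  5.36572436e-04,
        -3.57300023e-04],
       [-4.77692611e-04, -2.66208512e-01,  9.63915349e-01,
        -1.42731949e-01],
       [ 2.85930548e-04, -9.63915456e-01, -2.66208400e-01,
         6.87599603e-02],
       [ 0.00000000e+00,  0.00000000e+00,  0.00000000e+00,
         1.00000000e+00]])}
```

View pics/wrist1.png

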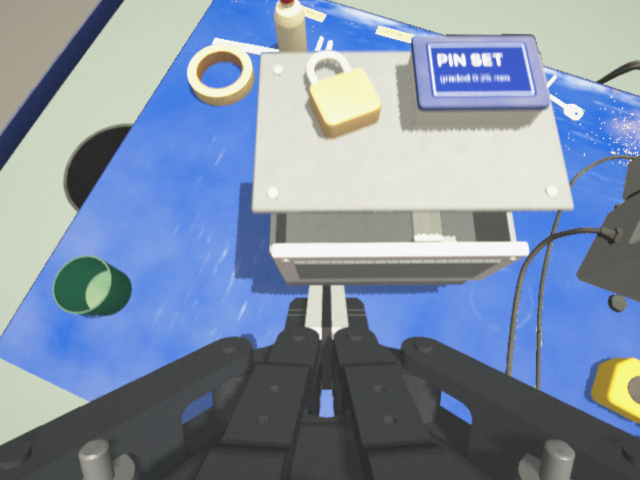

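```bash
cat >> h.py <<'E'
def wcam(c,s):
    M=np.eye(4);M[:3,:3]=Rn.from_rotvec(s["tcp_rot"]).as_matrix();M[:3,3]=s["tool_pos"]
    W=np.linalg.inv(M@c["T_tool_cam"]); c["R"],c["t"]=W[:3,:3],W[:3,3]; return c
E
python3 - <<'E'
from h import *
s=sensors.read_state(); c=wcam(read_camera("wrist"),s)
im=c["color"][:,:,::-1]; cv2.imwrite("pics/w1z.png",cv2.resize(im[195:295,240:590],None,fx=2.2,fy=4,interpolation=cv2.INTER_CUBIC))
r=cast(c,[(253,211),(573,209)],[.257]*2); print(r.round(4),np.linalg.norm(r[0]-r[1]),r.mean(0))
d=cast(c,[(271,251),(528,249)],[.198]*2); print(d.round(4),np.linalg.norm(d[0]-d[1]),d.mean(0))
for v in(r,d): e=v[0]-v[1]; print(np.degrees(np.arctan2(-e[0],e[1])))
E
```

```text
[[ 0.5135  0.1481  0.257 ]
 [ 0.5964 -0.0568  0.257 ]] 0.22104953260798252 [0.5549542  0.04562769 0.257     ]
[[ 0.5033  0.1394  0.198 ]
 [ 0.5832 -0.0574  0.198 ]] 0.21240236930596987 [0.54322947 0.04096306 0.198     ]
22.017506831627312
22.104919574066678
```

View pics/w1z.png

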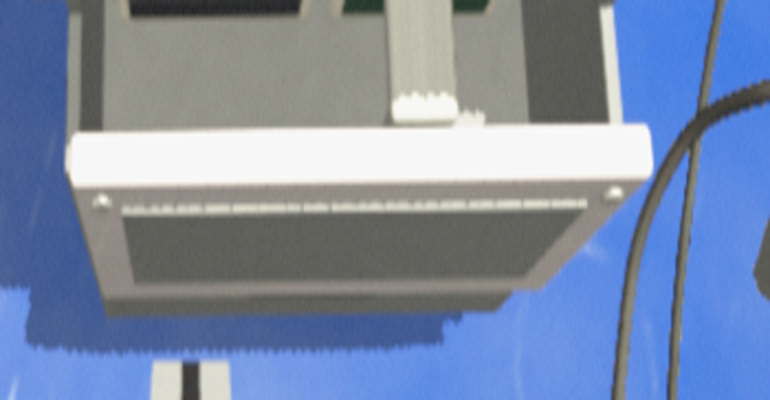

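```bash
python3 st.py; python3 - <<'E'
from h import *
s=sensors.read_state(); c=wcam(read_camera("wrist"),s); print(sensors.read_state()["tool_pos"]-s["tool_pos"])
im=c["color"][:,:,::-1]; cv2.imwrite("pics/w2z.png",cv2.resize(im[150:290,240:590],None,fx=2.2,fy=4,interpolation=cv2.INTER_CUBIC))
np.savez("w2.npz",**c)
E
```

```text
8.15 [0.4632 0.0717 0.3514] F [-0.7 -0.5 -0.3] w -0.003 q [-0.086 -0.566  2.203  0.297  1.013  1.015]
[[ 0.369  0.494  0.787]
 [-0.929  0.207  0.306]
 [-0.012 -0.844  0.536]]
cab [-83.6  62.4 351.4] axes in cab
 [[-0.004  0.536  0.844]
 [-1.     0.008 -0.01 ]
 [-0.012 -0.844  0.536]]
[0.00323527 0.00051266 0.00466817]
```

View pics/w2z.png

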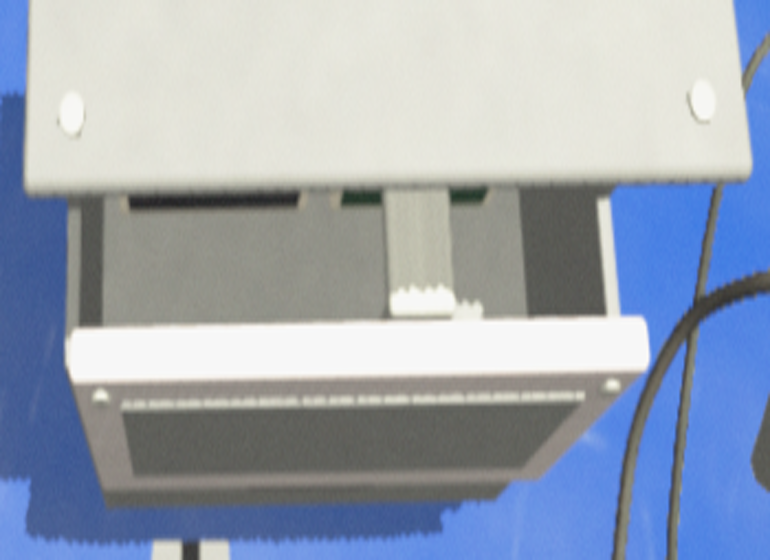

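```bash
python3 - <<'E'
from h import *
c=dict(np.load("w2.npz"))
g=lambda L:np.array(L,float)/[2.2,4]+[240,150]
for n,L,z in (("roof",[(27,188),(750,178)],.257),("doorOut",[(74,382),(647,374)],.198),("doorIn",[(72,330),(645,318)],.198),("hookL/R near",[(391,312),(456,312)],.195)):
    r=cast(c,g(L),[z]*2); e=r[0]-r[1]; print(n,r.round(4).tolist(),np.linalg.norm(e).round(4),r.mean(0).round(4),np.degrees(np.arctan2(-e[0],e[1])).round(1))
E
python3 st.py
```

```text
roof [[0.5266, 0.1545, 0.257], [0.6134, -0.061, 0.257]] 0.2324 [0.57   0.0468 0.257 ] 21.9
doorOut [[0.512, 0.1406, 0.198], [0.5935, -0.0618, 0.198]] 0.2181 [0.5527 0.0394 0.198 ] 21.9
doorIn [[0.5222, 0.146, 0.198], [0.6054, -0.0583, 0.198]] 0.2205 [0.5638 0.0438 0.198 ] 22.2
hookL/R near [[0.572, 0.0329, 0.195], [0.5812, 0.0094, 0.195]] 0.0253 [0.5766 0.0212 0.195 ] 21.5
8.2 [0.4664 0.0722 0.3561] F [0.9 0.6 0.9] w 0.001 q [-0.084 -0.564  2.196  0.298  1.01   1.017]
[[ 0.369  0.5    0.783]
 [-0.93   0.207  0.305]
 [-0.01  -0.841  0.541]]
cab [-80.4  61.7 356.1] axes in cab
 [[-0.005  0.541  0.841]
 [-1.     0.006 -0.009]
 [-0.01  -0.841  0.541]]
```

Request:
{"fn": "arm_command", "kwargs": {
  "deltas": [
    [0.022, 0.016, 0, 0],
    [0.022, 0.016, 0, 0],
    [0.022, 0.016, 0, 0],
    [0.022, 0.016, 0, 0],
    [0, 0, 0, 0],
    [0, 0, 0, 0]
  ],
  "newtons": 60
}}

```text
time: 8.95
tool_pos: [0.535, 0.0052, 0.3068]
tcp_rot: [-0.866, 0.595, -1.082]
wrist_force: [1.3, -0.5, -0.2]
width: 0.002
```

```bash
python3 st.py;python3 - <<'E'
from h import *
s=sensors.read_state(); c=wcam(read_camera("wrist"),s); 
print(proj(c,[s["tool_pos"]]))
im=c["color"][:,:,::-1].copy(); cv2.imwrite("pics/w3.png",im)
t=read_camera("scene");cv2.imwrite("pics/s3.png",t["color"][:,:,::-1])
E
python3 st.py
```

```text
8.95 [0.535  0.0052 0.3068] F [ 1.3 -0.5 -0.2] w 0.002 q [-0.253 -0.371  2.172  0.429  0.908  0.747]
[[ 0.372  0.504  0.78 ]
 [-0.928  0.208  0.308]
 [-0.007 -0.838  0.545]]
cab [-41.8 -26.1 306.8] axes in cab
 [[-0.002  0.545  0.838]
 [-1.     0.005 -0.005]
 [-0.007 -0.838  0.545]]
[[326.85937156 309.11512622]]
9.05 [0.5345 0.0055 0.3067] F [-1.5  0.2 -0.1] w -0.001 q [-0.253 -0.373  2.174  0.429  0.908  0.747]
[[ 0.372  0.504  0.779]
 [-0.928  0.208  0.308]
 [-0.007 -0.838  0.545]]
cab [-42.1 -25.7 306.7] axes in cab
 [[-0.001  0.545  0.838]
 [-1.     0.005 -0.005]
 [-0.007 -0.838  0.545]]
```

View pics/w3.png

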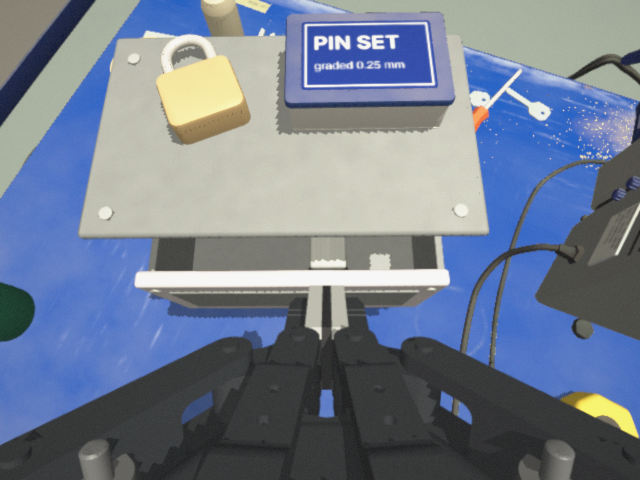

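View pics/s3.png

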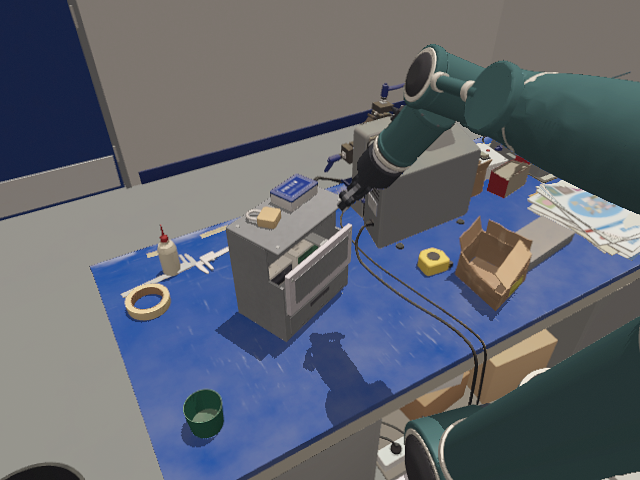

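The wrist view shows a 25 mm wide arm at (328,262), inside the gap and in line with the fingers at (325,290). The scene view shows the gripper clear in front of the roof. I'll go in along the finger axis.

Request:
{"fn": "arm_command", "kwargs": {
  "deltas": [
    [0, 0, -0.009, 0],
    [0, 0.03, 0, 0],
    [0, 0.03, 0, 0],
    [0, 0.02, 0, 0],
    [0, 0.01, 0, 0],
    [0, 0, 0, 0]
  ]
}}

```text
time: 9.8
tool_pos: [0.5715, 0.0212, 0.224]
tcp_rot: [-0.867, 0.598, -1.081]
wrist_force: [-0.0, -0.0, 0.8]
width: -0.004
```

```bash
python3 st.py;python3 - <<'E'
from h import *
s=sensors.read_state(); c=read_camera("wrist"); 
cv2.imwrite("pics/w4.png",c["color"][:,:,::-1])
t=read_camera("scene");cv2.imwrite("pics/s4.png",cv2.resize(t["color"][165:345,215:415,::-1],None,fx=4,fy=3.3))
E
```

```text
9.8 [0.5715 0.0212 0.224 ] F [-0.  -0.   0.8] w -0.004 q [-0.191 -0.228  2.223  0.478  0.71   0.704]
[[ 0.372  0.501  0.781]
 [-0.928  0.209  0.308]
 [-0.009 -0.84   0.543]]
cab [ -1.9 -24.9 224. ] axes in cab
 [[-0.001  0.543  0.84 ]
 [-1.     0.007 -0.006]
 [-0.009 -0.84   0.543]]
```

View pics/w4.png

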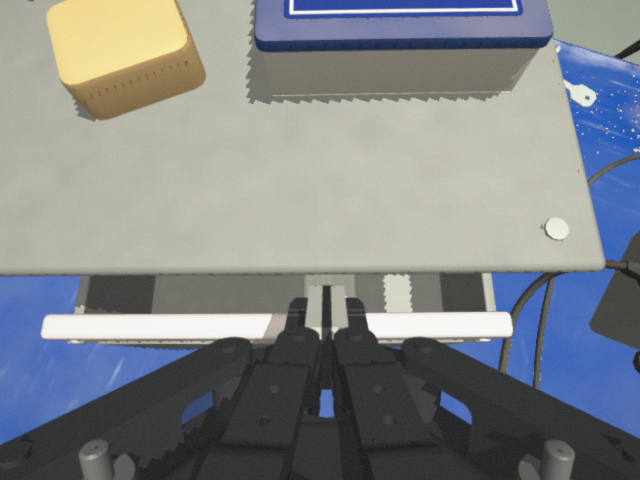

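View pics/s4.png

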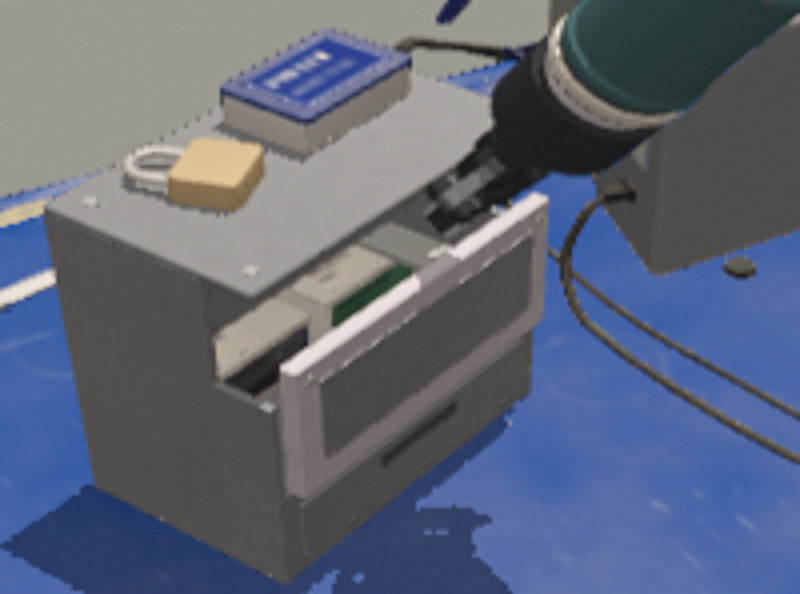

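The tip (326,290) is in the gap, under the roof edge and directly over the hook strip; both views show it clear. I'll keep going and feel for contact.

Request:
{"fn": "arm_command", "kwargs": {
  "deltas": [
    [0, 0.01, 0.003, 0],
    [0, 0.01, 0, 0],
    [0, 0.004, 0, 0],
    [0, 0, 0, 0]
  ]
}}

```text
time: 10.4
tool_pos: [0.5861, 0.027, 0.2051]
tcp_rot: [-0.868, 0.598, -1.081]
wrist_force: [-0.6, -0.0, 0.8]
width: 0.001
```

Request:
{"fn": "arm_command", "kwargs": {
  "deltas": [
    [0, 0.004, 0, 0],
    [0, 0.004, 0, 0],
    [0, 0, 0, 0]
  ]
}}

```text
time: 10.78
tool_pos: [0.5907, 0.0285, 0.1994]
tcp_rot: [-0.867, 0.597, -1.082]
wrist_force: [0.4, 0.3, 0.6]
width: 0.006
```

```bash
python3 st.py
```

```text
10.775 [0.5907 0.0285 0.1994] F [0.4 0.3 0.6] w 0.006 q [-0.165 -0.161  2.219  0.501  0.643  0.691]
[[ 0.371  0.502  0.781]
 [-0.928  0.208  0.307]
 [-0.008 -0.839  0.544]]
cab [ 18.6 -25.3 199.4] axes in cab
 [[-0.002  0.544  0.839]
 [-1.     0.006 -0.006]
 [-0.008 -0.839  0.544]]
```

Request:
{"fn": "arm_command", "kwargs": {
  "deltas": [
    [0, 0.004, 0, 0],
    [0, 0, 0, 0]
  ]
}}

```text
time: 11.02
tool_pos: [0.5929, 0.0292, 0.1964]
tcp_rot: [-0.866, 0.596, -1.082]
wrist_force: [-1.5, -0.7, 4.5]
width: -0.001
```

Request:
{"fn": "arm_command", "kwargs": {
  "deltas": [
    [0, 0.004, -0.001, 0],
    [0, 0, 0, 0]
  ]
}}

```text
time: 11.28
tool_pos: [0.5941, 0.0296, 0.1925]
tcp_rot: [-0.866, 0.596, -1.082]
wrist_force: [-2.3, -2.0, 4.9]
width: -0.001
```

```bash
python3 st.py
```

```text
11.275 [0.5941 0.0296 0.1925] F [-2.3 -2.   4.9] w -0.001 q [-0.161 -0.147  2.22   0.509  0.626  0.683]
[[ 0.371  0.503  0.781]
 [-0.929  0.208  0.307]
 [-0.008 -0.839  0.544]]
cab [ 22.2 -25.5 192.5] axes in cab
 [[-0.002  0.544  0.839]
 [-1.     0.005 -0.006]
 [-0.008 -0.839  0.544]]
```

Request:
{"fn": "arm_command", "kwargs": {
  "deltas": [
    [0, 0.0025, -0.001, 0],
    [0, 0.0025, -0.001, 0],
    [0, 0.0025, -0.001, 0],
    [0, 0, 0, 0]
  ]
}}

```text
time: 11.78
tool_pos: [0.5955, 0.0302, 0.185]
tcp_rot: [-0.866, 0.596, -1.082]
wrist_force: [-3.6, -2.0, 7.2]
width: 0.002
```

```bash
python3 st.py
```

```text
11.775 [0.5955 0.0302 0.185 ] F [-3.6 -2.   7.2] w 0.002 q [-0.159 -0.135  2.225  0.52   0.61   0.67 ]
[[ 0.371  0.503  0.78 ]
 [-0.929  0.208  0.307]
 [-0.008 -0.839  0.544]]
cab [ 23.7 -25.5 185. ] axes in cab
 [[-0.002  0.545  0.839]
 [-1.     0.005 -0.006]
 [-0.008 -0.839  0.544]]
```

Request:
{"fn": "arm_command", "kwargs": {
  "deltas": [
    [0, 0.0012, -0.002, 0],
    [0, -0.0012, -0.0028, 0],
    [0, -0.0012, -0.0028, 0],
    [0, -0.0012, -0.0028, 0],
    [0, 0, 0, 0]
  ]
}}

```text
time: 12.4
tool_pos: [0.5894, 0.0267, 0.1849]
tcp_rot: [-0.861, 0.591, -1.086]
wrist_force: [3.9, 2.3, 7.8]
width: -0.002
```

```bash
python3 st.py;python3 - <<'E'
from h import *
c=read_camera("wrist"); 
cv2.imwrite("pics/w5.png",c["color"][:,:,::-1])
E
```

```text
12.4 [0.5894 0.0267 0.1849] F [3.9 2.3 7.8] w -0.002 q [-0.17  -0.15   2.242  0.534  0.609  0.649]
[[ 0.369  0.51   0.777]
 [-0.929  0.208  0.306]
 [-0.006 -0.835  0.55 ]]
cab [ 16.7 -26.5 184.9] axes in cab
 [[-0.004  0.55   0.835]
 [-1.     0.003 -0.006]
 [-0.006 -0.835  0.55 ]]
```

View pics/w5.png

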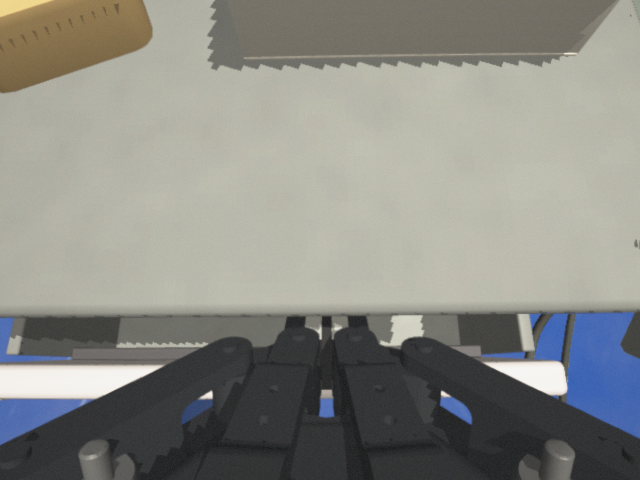

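Request:
{"fn": "arm_command", "kwargs": {
  "deltas": [
    [0, 0.0012, -0.003, 0],
    [0, 0.0005, -0.003, 0],
    [0, 0, 0, 0]
  ]
}}

```text
time: 12.82
tool_pos: [0.5872, 0.0255, 0.1827]
tcp_rot: [-0.858, 0.588, -1.088]
wrist_force: [1.5, 5.2, 14.5]
width: -0.004
```

```bash
python3 st.py
```

```text
12.825 [0.5872 0.0255 0.1827] F [ 1.5  5.2 14.5] w -0.004 q [-0.175 -0.153  2.25   0.546  0.603  0.634]
[[ 0.369  0.513  0.775]
 [-0.929  0.208  0.305]
 [-0.005 -0.833  0.554]]
cab [ 14.2 -26.8 182.7] axes in cab
 [[-0.004  0.554  0.833]
 [-1.     0.002 -0.006]
 [-0.005 -0.833  0.554]]
```

Request:
{"fn": "arm_command", "kwargs": {
  "deltas": [
    [0, -0.002, -0.003, 0],
    [0, -0.002, -0.003, 0],
    [0, -0.002, -0.003, 0],
    [0, 0, 0, 0]
  ]
}}

```text
time: 13.32
tool_pos: [0.5771, 0.0213, 0.1831]
tcp_rot: [-0.858, 0.588, -1.088]
wrist_force: [1.2, 5.7, 15.9]
width: -0.002
```

```bash
python3 st.py
```

```text
13.325 [0.5771 0.0213 0.1831] F [ 1.2  5.7 15.9] w -0.002 q [-0.189 -0.175  2.267  0.551  0.613  0.619]
[[ 0.369  0.513  0.775]
 [-0.929  0.208  0.305]
 [-0.005 -0.833  0.554]]
cab [  3.4 -26.8 183.1] axes in cab
 [[-0.004  0.554  0.833]
 [-1.     0.002 -0.006]
 [-0.005 -0.833  0.554]]
```

```bash
python3 - <<'E'
from h import *
t=read_camera("scene");cv2.imwrite("pics/s6.png",cv2.resize(t["color"][165:345,215:415,::-1],None,fx=4,fy=3.3))
E
```

```text
(no output)
```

View pics/s6.png

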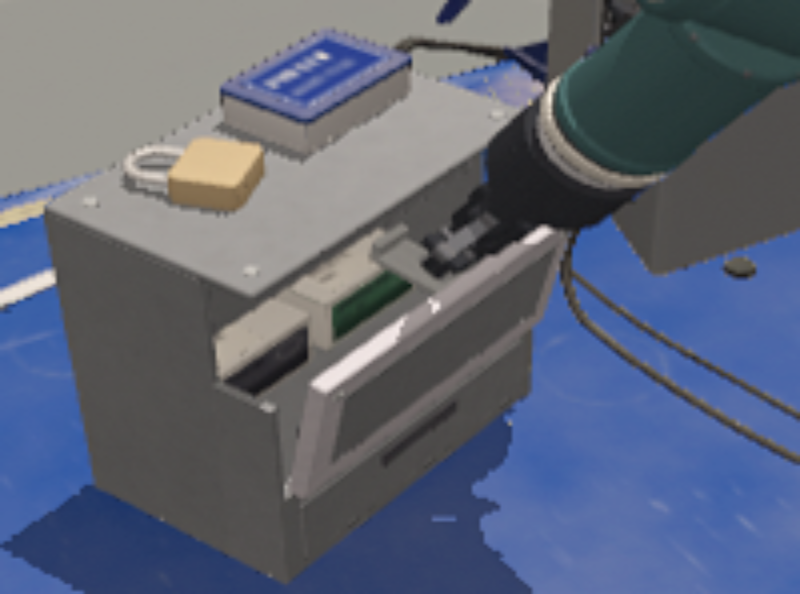

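The scene view shows the door leaning out about 10-15°, with the hook's barb near (393,240). I'll draw it a little further, past the rail.

Request:
{"fn": "arm_command", "kwargs": {
  "deltas": [
    [0, -0.003, -0.003, 0],
    [0, -0.003, -0.003, 0],
    [0, -0.003, -0.003, 0],
    [0, -0.003, -0.003, 0],
    [0, -0.003, -0.003, 0],
    [0, 0, 0, 0]
  ]
}}

```text
time: 14.12
tool_pos: [0.5555, 0.0129, 0.1843]
tcp_rot: [-0.863, 0.591, -1.086]
wrist_force: [0.2, 0.5, 8.2]
width: -0.003
```

```bash
python3 st.py;python3 - <<'E'
from h import *
t=read_camera("scene");cv2.imwrite("pics/s7.png",cv2.resize(t["color"][165:345,215:415,::-1],None,fx=4,fy=3.3))
E
```

```text
14.125 [0.5555 0.0129 0.1843] F [0.2 0.5 8.2] w -0.003 q [-0.22  -0.22   2.299  0.55   0.642  0.599]
[[ 0.37   0.509  0.778]
 [-0.929  0.207  0.306]
 [-0.005 -0.836  0.549]]
cab [-19.8 -26.6 184.3] axes in cab
 [[-0.004  0.549  0.836]
 [-1.     0.002 -0.006]
 [-0.005 -0.836  0.549]]
```

View pics/s7.png

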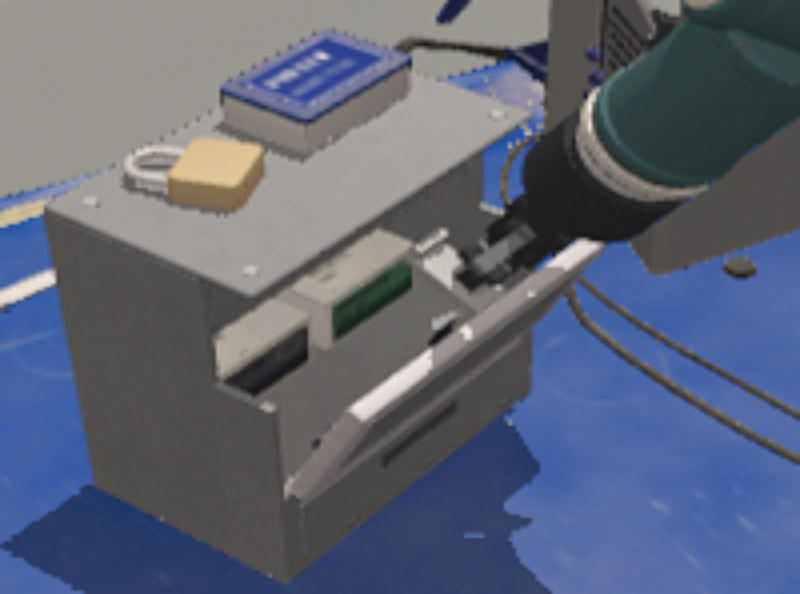

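Request:
{"fn": "arm_command", "kwargs": {
  "deltas": [
    [0, -0.02, 0, 0],
    [0, -0.03, 0, 0],
    [-0.025, 0, 0, 0],
    [-0.03, 0, 0, 0],
    [0, 0, 0, 0]
  ]
}}

```text
time: 14.8
tool_pos: [0.5059, 0.0556, 0.222]
tcp_rot: [-0.868, 0.596, -1.078]
wrist_force: [0.8, -0.3, -0.0]
width: -0.004
```

```bash
python3 st.py;python3 - <<'E'
from h import *
t=read_camera("wrist");cv2.imwrite("pics/w8.png",t["color"][:,:,::-1])
E
```

```text
14.8 [0.5059 0.0556 0.222 ] F [ 0.8 -0.3 -0. ] w -0.004 q [-0.127 -0.388  2.34   0.422  0.725  0.811]
[[ 0.374  0.501  0.781]
 [-0.927  0.21   0.31 ]
 [-0.009 -0.84   0.543]]
cab [-49.9  31.5 222. ] axes in cab
 [[ 0.001  0.543  0.84 ]
 [-1.     0.008 -0.004]
 [-0.009 -0.84   0.543]]
```

View pics/w8.png

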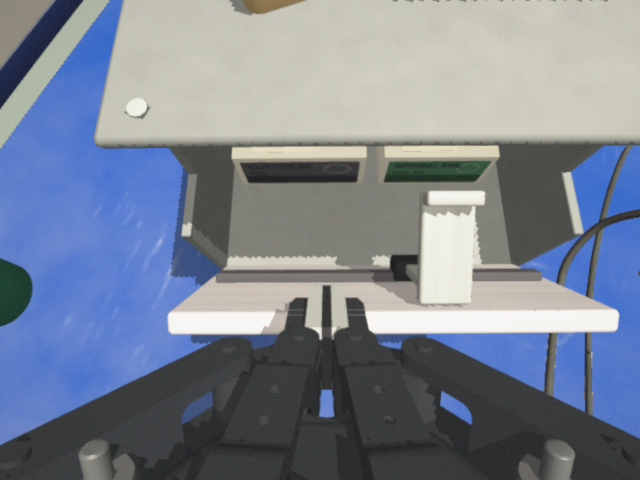

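The wrist view shows the door ajar, the hook with its barb at (450,200) clear of the rail, and the fingers over the door edge at (326,295), well left of the hook. Next I push from inside, beside the hook.

Request:
{"fn": "arm_command", "kwargs": {
  "deltas": [
    [0, 0, 0.01, 0],
    [0, 0.018, 0, 0],
    [0, 0.018, 0, 0],
    [0, 0.018, 0, 0],
    [0, 0, 0, 0],
    [0, -0.0014, -0.007, 0],
    [0, -0.0014, -0.007, 0],
    [0, -0.0014, -0.007, 0],
    [0, -0.0014, -0.007, 0],
    [0, 0, 0, 0]
  ]
}}

```text
time: 16.1
tool_pos: [0.5167, 0.0585, 0.1723]
tcp_rot: [-0.867, 0.597, -1.082]
wrist_force: [0.1, -0.7, -0.4]
width: -0.006
```

```bash
python3 st.py
```

```text
16.1 [0.5167 0.0585 0.1723] F [ 0.1 -0.7 -0.4] w -0.006 q [-0.113 -0.303  2.381  0.483  0.604  0.743]
[[ 0.371  0.502  0.781]
 [-0.929  0.208  0.307]
 [-0.008 -0.839  0.543]]
cab [-38.8  30.1 172.3] axes in cab
 [[-0.002  0.543  0.839]
 [-1.     0.006 -0.006]
 [-0.008 -0.839  0.543]]
```

Request:
{"fn": "arm_command", "kwargs": {
  "deltas": [
    [0, 0.001, -0.008, 0],
    [0, 0.001, -0.008, 0],
    [0, 0.0015, -0.008, 0],
    [0, 0.0015, -0.008, 0],
    [0, 0.0015, -0.008, 0],
    [0, 0, 0, 0]
  ]
}}

```text
time: 16.85
tool_pos: [0.4877, 0.0479, 0.1434]
tcp_rot: [-0.868, 0.6, -1.08]
wrist_force: [0.5, -0.6, 0.2]
width: 0.004
```

```bash
python3 st.py;python3 - <<'E'
from h import *
t=read_camera("wrist");cv2.imwrite("pics/w9.png",t["color"][:,:,::-1])
t=read_camera("scene");cv2.imwrite("pics/s9.png",cv2.resize(t["color"][165:345,215:415,::-1],None,fx=4,fy=3.3))
E
```

```text
16.85 [0.4877 0.0479 0.1434] F [ 0.5 -0.6  0.2] w 0.004 q [-0.158 -0.33   2.458  0.544  0.582  0.642]
[[ 0.371  0.499  0.783]
 [-0.928  0.209  0.307]
 [-0.01  -0.841  0.541]]
cab [-69.7  31.2 143.4] axes in cab
 [[-0.002  0.541  0.841]
 [-1.     0.008 -0.007]
 [-0.01  -0.841  0.541]]
```

View pics/w9.png

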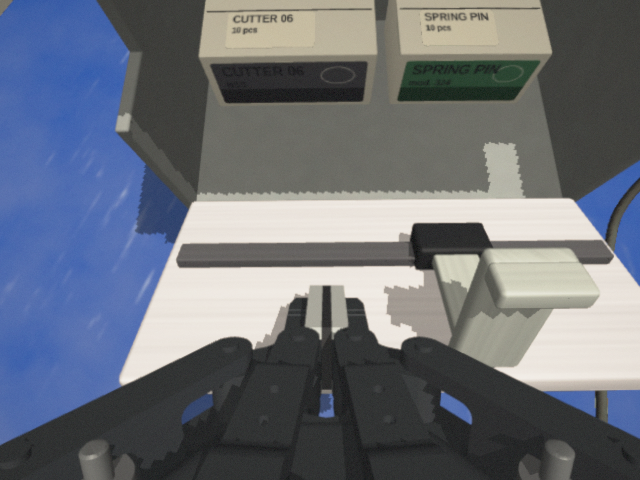

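View pics/s9.png

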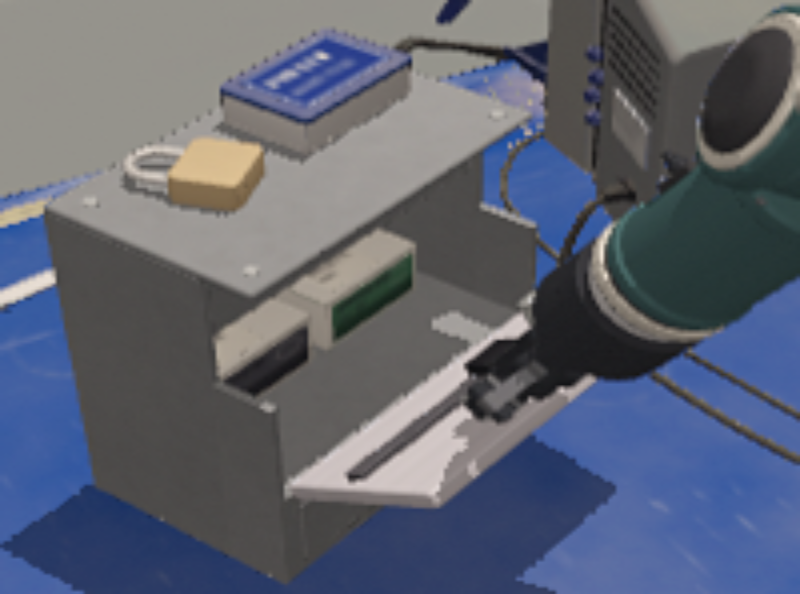

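The wrist view shows the door pressed down about 60°, with the tip on its inner face at (326,300) and the hook off to the right at (530,300). I'll shift slightly away from the hook and press on.

Request:
{"fn": "arm_command", "kwargs": {
  "deltas": [
    [-0.005, 0.0035, -0.006, 0],
    [-0.005, 0.004, -0.006, 0],
    [0, 0.004, -0.006, 0],
    [0, 0.005, -0.005, 0],
    [0, 0.005, -0.005, 0],
    [0, 0.005, -0.005, 0],
    [0, 0, 0, 0]
  ]
}}

```text
time: 17.82
tool_pos: [0.4723, 0.0525, 0.1038]
tcp_rot: [-0.868, 0.599, -1.081]
wrist_force: [-0.8, 0.0, 0.7]
width: 0.002
```

```bash
python3 st.py;python3 - <<'E'
from h import *
t=read_camera("scene");cv2.imwrite("pics/s10.png",cv2.resize(t["color"][165:345,215:415,::-1],None,fx=4,fy=3.3))
E
```

```text
17.825 [0.4723 0.0525 0.1038] F [-0.8  0.   0.7] w 0.002 q [-0.15  -0.299  2.523  0.629  0.498  0.548]
[[ 0.371  0.5    0.782]
 [-0.929  0.209  0.307]
 [-0.01  -0.84   0.542]]
cab [-82.3  41.2 103.8] axes in cab
 [[-0.002  0.542  0.84 ]
 [-1.     0.007 -0.007]
 [-0.01  -0.84   0.542]]
```

View pics/s10.png

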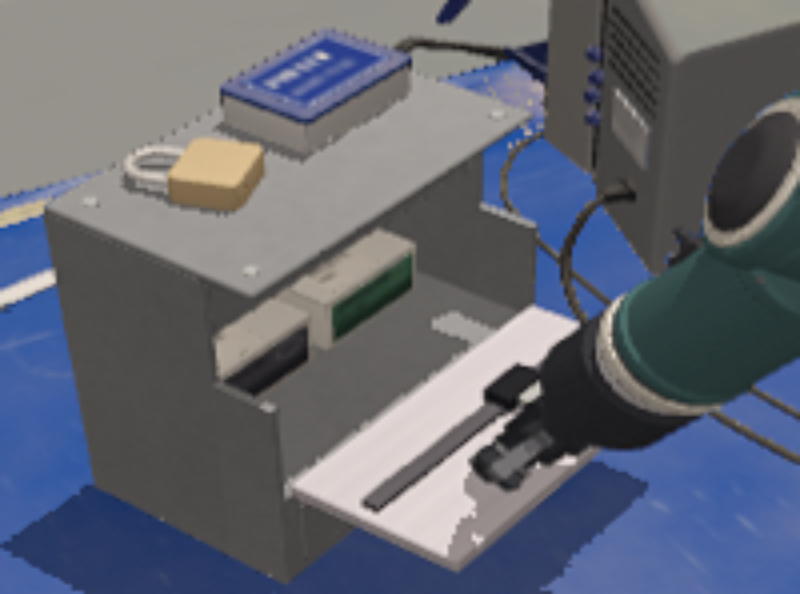

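Request:
{"fn": "arm_command", "kwargs": {
  "deltas": [
    [0, 0.0025, -0.0016, 0],
    [0, 0.0025, -0.0016, 0],
    [0, 0, 0, 0]
  ]
}}

```text
time: 18.25
tool_pos: [0.474, 0.0525, 0.1001]
tcp_rot: [-0.866, 0.596, -1.082]
wrist_force: [-3.6, -0.9, 5.9]
width: -0.003
```

Request:
{"fn": "arm_command", "kwargs": {
  "deltas": [
    [0, 0.0025, -0.0016, 0],
    [0, 0, 0, 0]
  ]
}}

```text
time: 18.5
tool_pos: [0.4759, 0.0527, 0.0998]
tcp_rot: [-0.863, 0.593, -1.083]
wrist_force: [-7.9, 0.5, 18.5]
width: 0.002
```

```bash
python3 st.py
```

```text
18.5 [0.4759 0.0527 0.0998] F [-7.9  0.5 18.5] w 0.002 q [-0.15  -0.284  2.525  0.661  0.479  0.514]
[[ 0.371  0.507  0.778]
 [-0.928  0.209  0.307]
 [-0.007 -0.836  0.548]]
cab [-78.8  40.   99.8] axes in cab
 [[-0.002  0.548  0.836]
 [-1.     0.005 -0.005]
 [-0.007 -0.836  0.548]]
```

A firm 18 N at the height expected for the flat door means it is on its stop. I'll back out and look.

Request:
{"fn": "arm_command", "kwargs": {
  "deltas": [
    [0, -0.01, 0.002, 0],
    [0, -0.03, 0, 0],
    [0, -0.04, 0, 0],
    [0, -0.04, 0, 0],
    [0, -0.04, 0, 0],
    [0, 0, 0, 0],
    [0, 0, 0, 0]
  ]
}}

```text
time: 19.38
tool_pos: [0.3941, 0.0198, 0.2307]
tcp_rot: [-0.867, 0.598, -1.082]
wrist_force: [-0.1, 0.0, -1.0]
width: 0.0
```

```bash
python3 st.py;python3 - <<'E'
from h import *
s=sensors.read_state();t=wcam(read_camera("wrist"),s);cv2.imwrite("pics/w11.png",t["color"][:,:,::-1]);np.savez("w11.npz",**t)
t=read_camera("scene");cv2.imwrite("pics/s11.png",t["color"][:,:,::-1]);np.savez("s11.npz",**t)
E
```

```text
19.375 [0.3941 0.0198 0.2307] F [-0.1  0.  -1. ] w 0.0 q [-0.345 -0.696  2.482  0.462  0.963  0.657]
[[ 0.371  0.502  0.782]
 [-0.929  0.208  0.307]
 [-0.009 -0.84   0.543]]
cab [-167.1   40.   230.7] axes in cab
 [[-0.002  0.543  0.84 ]
 [-1.     0.006 -0.007]
 [-0.009 -0.84   0.543]]
```

View pics/w11.png

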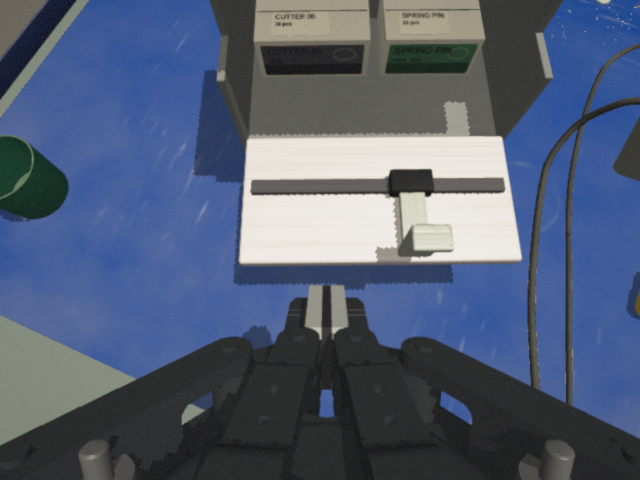

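View pics/s11.png

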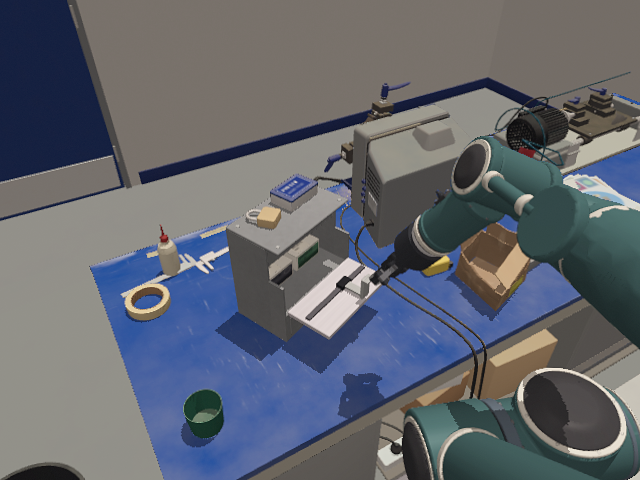

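```bash
python3 - <<'E'
from h import *
w=dict(np.load("w11.npz"));s=dict(np.load("s11.npz"))
cv2.imwrite("pics/z1.png",cv2.resize(w["color"][120:280,225:545,::-1],None,fx=2.4,fy=3.5,interpolation=cv2.INTER_CUBIC))
cv2.imwrite("pics/z2.png",cv2.resize(s["color"][250:345,270:390,::-1],None,fx=6,fy=6,interpolation=cv2.INTER_CUBIC))
O=np.array([.564,.0445,0]);a=np.radians(21.9);C=np.array([[np.cos(a),np.sin(a),0],[-np.sin(a),np.cos(a),0],[0,0,1]])
for z in (.09,.096,.102): print(z,(((cast(w,[(239,262),(521,259)],[z]*2)-O)@C.T)*1000).round(1).tolist())
for y in(111,-111):
  for z in (96,100): print(y,z,proj(w,O+C.T@[-.114,y/1e3,z/1e3]).round(1),proj(s,O+C.T@[-.114,y/1e3,z/1e3]).round(1))
E
```

```text
0.09 [[-111.8, 111.0, 90.0], [-110.4, -113.3, 90.0]]
0.096 [[-113.3, 109.6, 96.0], [-112.0, -110.2, 96.0]]
0.102 [[-114.9, 108.1, 102.0], [-113.5, -107.2, 102.0]]
111 96 [[237.1 262.8]] [[327.7 335.5]]
111 100 [[235.9 261.6]] [[327.8 334.2]]
-111 96 [[522.4 261.5]] [[386.8 275.8]]
-111 100 [[524.8 260.3]] [[386.9 274.5]]
```

View pics/z1.png

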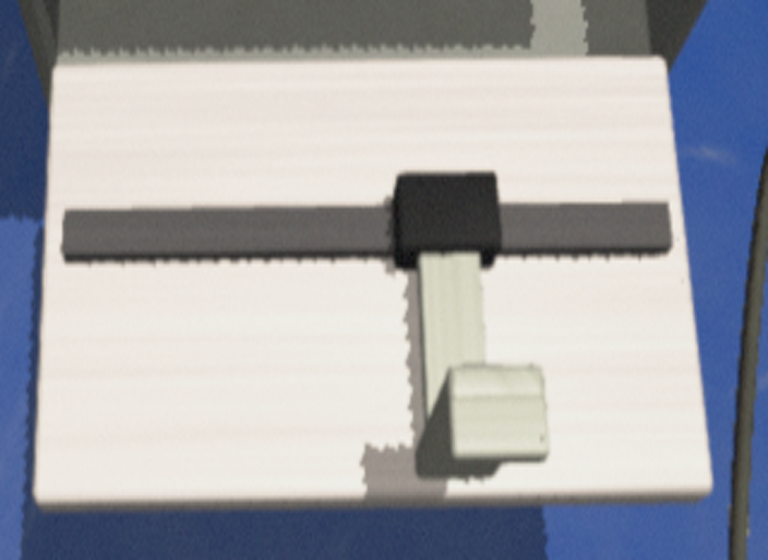

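View pics/z2.png

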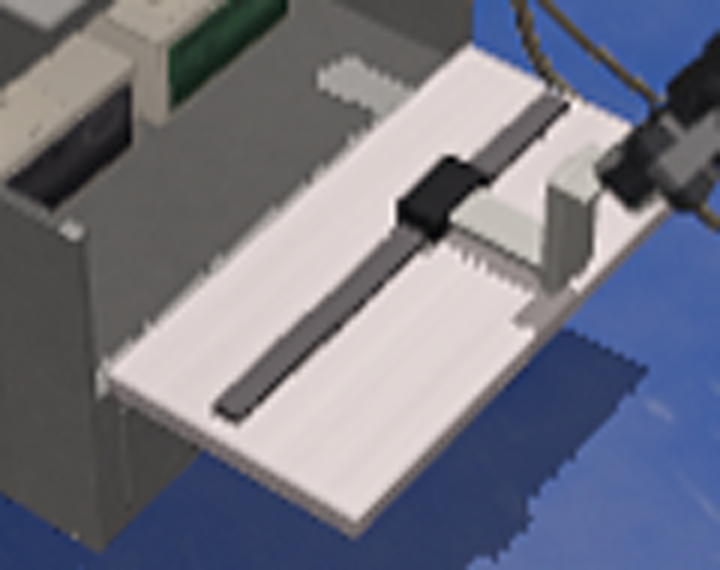

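```bash
python3 - <<'E'
from h import *
a=cv2.imread("pics/top0.png"); b=read_camera("top")["color"][:,:,::-1]
for n,(x,y,w,h) in dict(lock=(265,165,40,42),tin=(305,155,55,42),cup=(160,255,45,45),tape=(422,258,42,36)).items():
    r=cv2.matchTemplate(np.ascontiguousarray(b[y-8:y+h+8,x-8:x+w+8]),a[y:y+h,x:x+w],cv2.TM_CCOEFF_NORMED); print(n,cv2.minMaxLoc(r)[1],np.array(cv2.minMaxLoc(r)[3])-8)
print(sensors.read_state()["wrist_force"], job.finish_job())
E
```

```text
lock 0.9980887174606323 [0 0]
tin 0.998074471950531 [0 0]
cup 0.9972245693206787 [0 0]
tape 0.9989340901374817 [0 0]
the job is handed in; nothing more can be done
[-0.03903707 -0.41233243  0.52956664] None
```

The cabinet is open with its door lying flat, and I handed the job in at about 19.5 s on the robot's clock (limit 48 s).

**What I did**
- **Lean:** the moves could not tilt the tool, so I pushed it past the arm's outer reach until it leaned 33° along the cabinet's axis.
- **Hook:** I first saw the hook with the wrist camera at about y = -26 mm. Touch confirmed it: the spring began to resist at about 4.5 N and rose to about 7 N some 11–12 mm down.
- **Opening:** I held the hook down and drew the door until the barb was past the rail. I then moved beside the hook and pressed the door down onto its stop, where it pushed back with about 18 N.

**Last checks**
- **Door:** in the wrist view its far edge is within about 2 mm of where a flat door should be. The scene camera has it about 2 pixels lower, in line with that camera's offset on the roof corners earlier. It does not read as standing up.
- **Other things:** in the top view the padlock, tin, cup and tape measure had not shifted by a pixel.
- **Robot:** the gripper stands clear, with less than 1 N at the wrist.

While I drew the door the vertical force reached about 16 N, more than the spring alone gives. I took this to be the hook on its stop, but I did not check it separately.

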